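# Twist the spice grinder's lid to the half-way mark and hold it

## Robot

A 6-joint arm with a two-finger parallel gripper is mounted at the origin on the work surface. World frame = base frame: x ahead of the robot, y to its left, z up, the work surface at z = 0. Lengths are in m, angles in rad, forces in N, time in s.
With the tool pointing down it reaches from about 0.3 to 0.825 m from the base axis. Payload 5.4 kg.
Tool frame: the origin (TCP) lies midway between the tips of the shut fingers; the grasp point (between the pads) lies 19 mm behind it; z points along the fingers, y is the line along which they close (so a half turn about z gives the same grasp; the last joint's range is limited). The gripper opens to 92 mm and grips with 3 to 60 N. Pads are 20 mm wide; open, the fingers measure 128 mm over their backs; the gripper's body (75 mm by 189 mm) begins 69 mm behind the grasp point.
Start: joints at [-1.483, 0.158, 1.597, -0, 1.386, -0.21], TCP at [0.169, -0.55, 0.215] pointing down, gripper open.
Joint ranges: [-2.91, 2.91], [-0.94, 2.29], [0.18, 2.7], [-1.29, 4.43], [0.17, 2.64], [-3, 3]. Speed limits (rad/s): [2.57, 2.57, 3.14, 3.14, 3.14, 3.14].

## Interface

Orientations are given as a unit quaternion [x, y, z, w].
In Python, from workcell import arm gives the robot as it stands.
- The arm moves only by the tool servo_tool, never from a script. Its argument "plan" is a list of rows, each an object with "claw": the closure in counts, from 0 (fully open) to 255 (shut); "xyz": the shift along the tool's x, y, z in mm, a list of three; "twist": the turn about the tool's z in rad. A call has 1 to 20 rows; each row is the pose to reach, as a shift and turn from the pose commanded when the call began, along the tool's axes at that moment; what a row does not reach only later rows make up. A row lasts 1/10 s, in which the tool goes at most 50 mm and 8.59 degrees, less where a joint would pass 70% of its speed; a pose out of reach is approached as far as the arm can. A call with a gripper value outside its range is refused whole. The fingers move at their own pace and stop on an object; the grip force is fixed at half the most. Time passes only in rows, so rows that repeat a pose let the fingers close. It gives the time, the measured TCP pose, the force, the opening and the grip force at its end, in the units of the state.
- arm.get_obs(): the state, without advancing time (a new reading comes with each control period).
- arm.capture(name): name is "scene" or "top" or "wrist"; returns a dict with "color" (480x640x3 uint8, red, green, blue), "z_map" (480x640 float32, m along the optical axis (not along the pixel's ray), 0 where there is no reading), "fx", "fy", "cx", "cy" (pixels), "k1" (the pictures are not rectified: a ray, as slopes to the right and down, at radius r is drawn at 1 + k1 r^2 times it, then the intrinsics apply), "rvec" (rotation vector, rad) and "tvec" (3), from world to camera coordinates, as OpenCV has them. Camera axes: x right, y down, z forward; pixel columns grow to the right and rows downward; lengths in m; the calibration is good to about 2 mm. A picture is of the moment at which its call begins.
- arm.sign_off(): hands the job in; it is judged then, once.
Trained networks look in the newest picture that a camera, given by its name, has taken for a name from the list of things; names that differ only in an ending like _2 or _b are one class to them, and where a whole thing is asked for, a point or a joint stands for the part that bears it (a point fixed in the world has none). Each returns a list of dicts, best first, with "confidence" (0 to 1); they miss things now and then, are a little off and sometimes report something else, mostly with a low value. They report only what shows in the picture. A call takes as long as a camera call. They do not tell look-alikes from the thing itself.
- arm.regions_of(camera, query): "region" (480x640 bool, what is visible of it) and "box" ([centre column, centre row, width, height] in pixels, round what is visible of it).
- arm.mark_of(camera, query): "uv" ([column, row] in pixels: a listed point, or the origin of a listed thing).
The state is a dict: "time_s": time; "joint_positions": joint angles; "dq": joint speeds; "joint_torque": joint torques, N m; "position": TCP position; "eef_rot": TCP orientation; "contact_force": force on the tool from outside, world axes, zero at the start; "moment": the same for the moment, N m; "gripper_width": finger opening in m; "grip_force": force on a finger pad.
Only numpy, scipy, OpenCV 4.12 (cv2) and the standard library are available. Lean on these libraries where they do the work, as an engineer would, in place of code of your own. Each camera call takes 0.05 s, during which the arm holds its last target. There are 200 camera calls.

## Task

Pick up the spice grinder's red lid by the bar on top, lower it squarely into the grinder's mouth so that its two lugs drop through the two slots and it is fully seated, then twist it clockwise (seen from above) against the spring until the bar points at the green marks, half way to the red lock marks; do not let it go on and click into the lock. Finish with the gripper still holding the lid by its bar at the green marks, because the spring would turn it back if let go. Leave the ramekin, oil bottle, spice jar and mug where they stand.

Things in the scene. Friction and masses are not known exactly. Their poses are not given: they have to be found in the camera images.
- lid: Loose red lid, about 0.16 kg, origin under its centre, z up. Skirt 84 mm across, 16 mm tall; two lugs at its bottom along +x and -x (14 mm wide, 6 mm thick, reaching 49 mm from the axis); flange 108 mm across, 16 to 21 mm up; on it a grip bar 80 mm long (x), 20 mm thick (y), 21 to 57 mm up, white pointers at both ends. Same after a half turn.
- mouth (a point): Centre of the grinder's mouth, on its floor, where the lid's underside rests when seated, 82 mm above the counter; z up. The lip round the mouth (opening 88 mm across, 6 mm thick, top 14 mm above this point) has two slots 19 mm wide for the lugs, at +x and -x of this frame, marked white. About 2 mm clearance all round. Seated lugs lie under the lip, flange 2 mm over the collar.
- grinder: Spice grinder, a steel cylinder 124 mm across with a black collar, 96 mm tall, fixed to the counter; origin under its centre. On the collar top, on both sides: white marks at the slots (its +x and -x), green marks 45 degrees clockwise from them (half way), red marks 90 degrees clockwise (lock).
- carrier_mid (a point): Centre of the sprung steel turntable (carrier) that is the floor of the mouth; the same point as the mouth centre, but turning with the carrier. Its x axis is the line of the two pairs of tabs that take the lugs between them (2.3 mm play each side, 0.05 rad); in line with the slots when the joint is 0.
- carrier (a joint): Clockwise turn of the carrier, rad: 0 at rest at the slots, 0.785 at the green marks, 1.5 in the lock at the red marks. A spring returns it to 0 (0.05 N m at 0, 0.16 N m at green). From about 1.0 the lugs meet spring plungers that click over into the lock. The seated lid's lugs turn it; the lid leads it by the 0.05 rad of play.
- ramekin: Small white ceramic bowl (ramekin), 76 mm across, 45 mm tall, loose; origin under its centre. Bystander.
- oil: Oil bottle with green cap, 72 mm across, 240 mm tall, loose; origin under its centre. Bystander.
- spice_jar: Amber spice jar with steel cap, 48 mm across, 80 mm tall, loose; origin under its centre. Bystander.
- mug: Yellow mug, 80 mm across, 90 mm tall, loose; origin under its centre, handle at +y. Bystander.
Mind the look-alikes: they are no part of the job. Several things have the shape of the lid; the one meant has the colours described above. Of the things shaped like the grinder, the steel one is meant.

How it is judged:
By the outcome, as a careful person would: the job done as asked, in the order asked, and still so for the second after the job is handed in, while the arm keeps its last pose, push and grip.
It also fails if it takes over 50 s, if anything falls off the work surface, if the arm or the gripper's body presses on something with over 40 N, if the wrist force passes 120 N, or if a joint passes its speed limit or range.

## Working session

There is one attempt and no reset: what is moved stays moved. The work goes in short steps, Python scripts to look and compute and a tool call to move; the robot and the scene stay as the last step left them, time stands still between calls to the robot, and variables do not carry over. Pictures are saved under pics/ and viewed, at most 10 in all, crops included, and the job is handed in when it is done.

Besides the shell and the picture viewer there is one more tool, called after "Call:" as name(argument=value, ...) on one line, values as JSON. servo_tool: Moves the arm, as the interface text tells. Its arguments: {"type":"object","properties":{"plan":{"type":"array"}},"required":["plan"]}

```bash
mkdir -p pics; cat > h.py <<'E'
import numpy as np, cv2
from workcell import arm
from scipy.spatial.transform import Rotation as R
def cap(n,save=None):
    c=arm.capture(n)
    if save: cv2.imwrite('pics/'+save,c['color'][:,:,::-1])
    return c
def cloud(c):
    H,W=c['z_map'].shape; u,v=np.meshgrid(np.arange(W),np.arange(H))
    K=np.array([[c['fx'],0,c['cx']],[0,c['fy'],c['cy']],[0,0,1.]])
    p=cv2.undistortPoints(np.stack([u,v],-1).reshape(-1,1,2).astype(float),K,np.array([c['k1'],0,0,0,0.])).reshape(H,W,2)
    # 
    z=c['z_map']; P=np.dstack([p[...,0]*z,p[...,1]*z,z])
    Rm=cv2.Rodrigues(np.array(c['rvec'],float))[0]
    return (P-np.array(c['tvec']).ravel())@Rm
E
python3 - <<'E'
from h import *
for n in ['scene','top']:
    c=cap(n,n+'0.png'); P=cloud(c)
    for q in ['lid','grinder','mouth']:
        if q=='mouth':
            for d in arm.mark_of(n,q): print(n,q,d['confidence'],d['uv'])
            continue
        for d in arm.regions_of(n,q):
            m=d['region']&(c['z_map']>0); p=P[m]
            zt=np.percentile(p[:,2],97); t=p[p[:,2]>zt-.006]
            print(n,q,round(d['confidence'],2),np.round(d['box']),'top',t.mean(0).round(3),zt.round(3),c['color'][m].mean(0).round())
print(arm.get_obs())
a=cv2.imread('pics/scene0.png');b=cv2.imread('pics/top0.png')
E
```

```text
scene lid 0.96 [169. 281.  54.  44.] top [ 0.466 -0.245  0.058] 0.06 [143.  36.  32.]
scene lid 0.94 [234. 253.  47.  41.] top [ 0.449 -0.083  0.058] 0.06 [146.  96. 110.]
scene lid 0.6 [312. 225.  42.  24.] top [0.512 0.084 0.084] 0.088 [111. 111. 111.]
scene grinder 0.87 [268. 201.  50.  62.] top [0.35  0.055 0.097] 0.099 [107.  62.  29.]
scene grinder 0.75 [308. 239.  53.  70.] top [0.521 0.077 0.097] 0.099 [60. 59. 58.]
scene grinder 0.25 [312. 224.  40.  24.] top [0.511 0.084 0.084] 0.086 [112. 112. 112.]
scene mouth 0.95 [270.0, 184.4]
scene mouth 0.55 [309.7, 222.1]
top lid 0.9 [457. 293.  45.  47.] top [ 0.462 -0.243  0.058] 0.06 [125.  39.  34.]
top lid 0.68 [384. 298.  49.  50.] top [ 0.447 -0.08   0.058] 0.06 [136. 106. 119.]
top grinder 0.73 [325. 349.  61.  69.] top [0.343 0.06  0.097] 0.099 [107.  76.  39.]
top grinder 0.68 [314. 271.  58.  61.] top [0.517 0.083 0.097] 0.099 [79. 78. 78.]
top mouth 0.98 [316.1, 267.1]
top mouth 0.76 [325.9, 350.1]
{'time_s': 0.4, 'joint_positions': array([-1.48309708e+00,  1.58476466e-01,  1.59716643e+00, -1.33337840e-05,
        1.38618657e+00, -2.10120196e-01]), 'dq': array([-0.00153972, -0.00099993, -0.00336155, -0.00057122,  0.00069166,
       -0.00044035]), 'joint_torque': array([ 1.14431608e-03, -3.85078776e+01, -3.21888435e+01,  7.01635145e-02,
        3.28374084e-02, -6.25134385e-05]), 'position': array([ 0.16868195, -0.54960184,  0.21447469]), 'eef_rot': array([ 9.88933231e-01,  1.48361217e-01,  7.02051272e-07, -1.18586422e-04]), 'contact_force': array([-0.30274099,  0.1588233 , -0.17195463]), 'moment': array([ 0.03109758,  0.03022913, -0.00053135]), 'grip_force': 0.0, 'gripper_width': 0.09243212630782258}
```

View pics/top0.png

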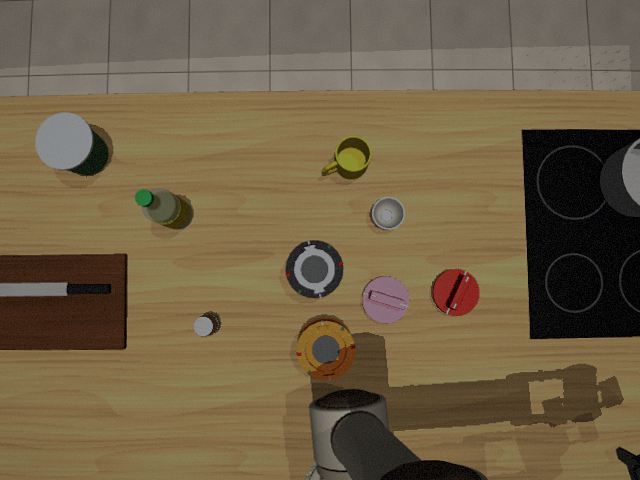

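View pics/scene0.png

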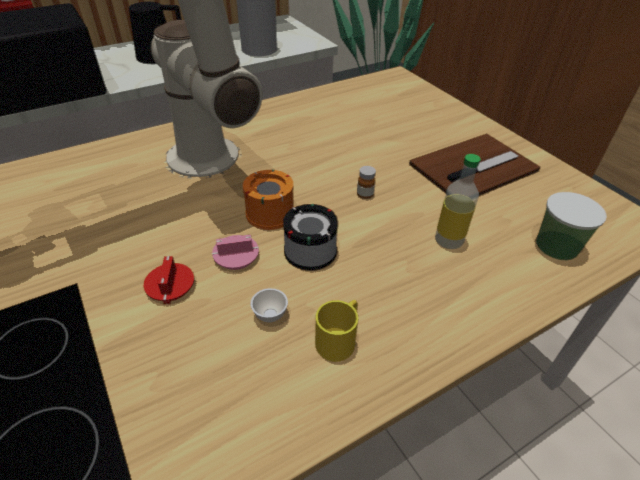

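The top view shows the red lid at (457,293), with its bar tilted from (450,308) to (466,275). The steel grinder is at (314,269), with the orange look-alike at (325,349) and the pink lid at (386,300). The ramekin, mug, oil and jar stand clear of the path.

```bash
cat >> h.py <<'E'
def go(xyz,yaw):
    """shift (mm, tool axes) and twist to bring tool to xyz with tool x at world yaw (mod pi), vertical"""
    o=arm.get_obs(); M=R.from_quat(o['eef_rot']).as_matrix()
    y0=np.arctan2(M[1,0],M[0,0]); d=(y0-yaw+np.pi/2)%np.pi-np.pi/2
    print('shift',(M.T@(np.array(xyz)-o['position'])*1000).round(1),'twist',d.round(3),'q6',o['joint_positions'][5].round(2),'tooly',y0.round(3),'pos',o['position'].round(4))
def bar(P,c,col=True):
    m=(P[...,2]>.05)&(P[...,2]<.065)&(np.hypot(P[...,0]-c[0],P[...,1]-c[1])<.06)&(c_ok(P))
    p=P[m][:,:2].astype(np.float32); r=cv2.minAreaRect(p); bx=cv2.boxPoints(r)
    e=[bx[1]-bx[0],bx[2]-bx[1]]; e=max(e,key=np.linalg.norm)
    return r[0],r[1],np.arctan2(e[1],e[0]),len(p)
def c_ok(P): return np.isfinite(P[...,2])
E
python3 - <<'E'
from h import *
for n in ['top','scene']:
    P=cloud(cap(n)); print(n,bar(P,(.464,-.244)))
go([.464,-.244,.25],-.45); go([.45,.08,.30],-.45)
E
```

```text
top ((0.46199852228164673, -0.24403099715709686), (0.02116416022181511, 0.08054755628108978), np.float32(-0.45941132), 345)
scene ((0.4625404477119446, -0.24392858147621155), (0.021417496725916862, 0.08307138085365295), np.float32(-0.4542944), 317)
shift [ 372.  -205.6  -35.4] twist 0.748 q6 -0.21 tooly 0.298 pos [ 0.1687 -0.5497  0.2146]
shift [ 453.7 -519.4  -85.4] twist 0.748 q6 -0.21 tooly 0.298 pos [ 0.1687 -0.5497  0.2146]
```

Call:
servo_tool(plan=[{"claw": 0,"xyz": [45,-52,-85],"twist": 0.15},{"claw": 0,"xyz": [90,-104,-100],"twist": 0.3},{"claw": 0,"xyz": [135,-156,-100],"twist": 0.45},{"claw": 0,"xyz": [180,-208,-100],"twist": 0.6},{"claw": 0,"xyz": [225,-260,-100],"twist": 0.75},{"claw": 0,"xyz": [270,-312,-100],"twist": 0.75},{"claw": 0,"xyz": [315,-364,-100],"twist": 0.75},{"claw": 0,"xyz": [360,-416,-100],"twist": 0.75},{"claw": 0,"xyz": [405,-468,-100],"twist": 0.75},{"claw": 0,"xyz": [454,-519,-100],"twist": 0.75},{"claw": 0,"xyz": [454,-519,-100],"twist": 0.75},{"claw": 0,"xyz": [454,-519,-100],"twist": 0.75},{"claw": 0,"xyz": [454,-519,-100],"twist": 0.75},{"claw": 0,"xyz": [454,-519,-100],"twist": 0.75},{"claw": 0,"xyz": [454,-519,-100],"twist": 0.75},{"claw": 0,"xyz": [454,-519,-100],"twist": 0.75}])

```text
time_s: 2.1
position: [0.4507, 0.0818, 0.3145]
eef_rot: [0.975, -0.222, -0.0, -0.0]
contact_force: [-0.5, -0.3, -0.3]
gripper_width: 0.0919
grip_force: 0.0
```

```bash
python3 - <<'E'
from h import *
c=cap('wrist','w1.png'); P=cloud(c)
for d in arm.mark_of('wrist','mouth'): 
    u,v=np.round(d['uv']).astype(int); print(d['confidence'],u,v,P[v,u])
m=(P[...,2]>.092)&(P[...,2]<.104)&(np.hypot(P[...,0]-.518,P[...,1]-.08)<.08)&(c['z_map']>0)
p=P[m]; print(len(p),p[:,2].mean(),p.min(0),p.max(0),cv2.minEnclosingCircle(p[:,:2].astype(np.float32)))
o=arm.get_obs();print(o['position'],o['time_s'])
np.savez('w1.npz',P=P,col=c['color'])
E
```

```text
0.8 287 133 [0.51478478 0.08074589 0.0828087 ]
0.63 381 280 [0.34513751 0.06078777 0.08039168]
7678 0.09531600431086179 [0.45387119 0.01864043 0.09200638] [0.57949208 0.14316155 0.09871685] ((0.516699492931366, 0.0807502418756485), 0.0635659322142601)
[0.45017579 0.07937451 0.31449848] 2.2
```

View pics/w1.png

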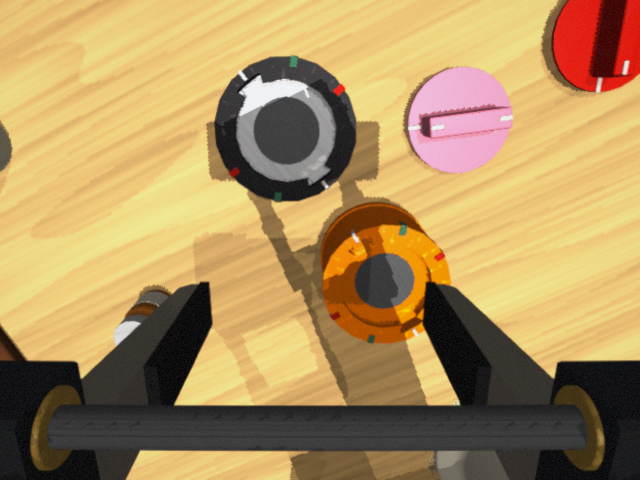

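The wrist view shows the steel grinder at (286,129). Its white marks are at (242,75) and (323,184), the green at (293,61) and (278,197), and the red at (338,90) and (235,173). White to green to red runs clockwise, as described.

```bash
python3 - <<'E'
from h import *
d=np.load('w1.npz');P=d['P'];C=d['col'].astype(int)
m0=(P[...,2]>.090)&(P[...,2]<.104); m0&=np.hypot(P[...,0]-.5165,P[...,1]-.0807)<.068
p=P[m0][:,:2]; hull=cv2.convexHull(p.astype(np.float32))
print(cv2.fitEllipse(hull))
ctr=np.array([.5165,.0807])
sat=C.max(2)-C.min(2)
for nm,(u,v) in dict(w1=(242,75),w2=(323,184),g1=(293,61),g2=(278,197),r1=(338,90),r2=(235,173)).items():
    s=(slice(v-10,v+11),slice(u-10,u+11)); c=C[s];q=P[s]; ok=(np.hypot(q[...,0]-ctr[0],q[...,1]-ctr[1])<.062)&(np.hypot(q[...,0]-ctr[0],q[...,1]-ctr[1])>.05)&(q[...,2]>.088)
    k={'w':(c.min(2)>150),'g':(c[...,1]-c[...,0]>25),'r':(c[...,0]-c[...,1]>60)}[nm[0]]&ok
    x=q[k].mean(0); print(nm,k.sum(),x.round(4),np.arctan2(*(x[:2]-ctr)[::-1]).round(3))
E
```

```text
((0.5166025161743164, 0.08073514699935913), (0.12454380095005035, 0.1259225755929947), 71.49221801757812)
w1 40 [0.5737 0.0921 0.0963] 0.198
w2 13 [0.4575 0.0687 0.0966] -2.941
g1 78 [0.5649 0.0486 0.0962] -0.585
g2 46 [0.4686 0.1128 0.0965] 2.551
r1 81 [0.5282 0.0241 0.0962] -1.367
r2 62 [0.5054 0.1373 0.0963] 1.764
```

```bash
python3 - <<'E'
from h import *
go([.396,-.245,.27],-.457)
E
```

```text
shift [ 92.8 315.5  44.7] twist 0.005 q6 1.93 tooly -0.452 pos [0.4502 0.0794 0.3145]
```

Call:
servo_tool(plan=[{"claw": 0,"xyz": [13,45,6],"twist": 0},{"claw": 0,"xyz": [26,90,12],"twist": 0},{"claw": 0,"xyz": [39,135,18],"twist": 0},{"claw": 0,"xyz": [52,180,24],"twist": 0},{"claw": 0,"xyz": [65,225,30],"twist": 0},{"claw": 0,"xyz": [78,270,36],"twist": 0},{"claw": 0,"xyz": [93,315,45],"twist": 0},{"claw": 0,"xyz": [93,315,45],"twist": 0},{"claw": 0,"xyz": [93,315,45],"twist": 0},{"claw": 0,"xyz": [93,315,45],"twist": 0},{"claw": 0,"xyz": [93,315,45],"twist": 0}])

```text
time_s: 3.3
position: [0.3966, -0.2434, 0.2701]
eef_rot: [0.975, -0.224, 0.0, 0.0]
contact_force: [0.4, 0.8, -0.7]
gripper_width: 0.0918
grip_force: 0.0
```

```bash
python3 - <<'E'
from h import *
c=cap('wrist','w2.png'); P=cloud(c)
b=bar(P,(.4623,-.244)); print(b)
m=(P[...,2]>.014)&(P[...,2]<.027)&(np.hypot(P[...,0]-.4623,P[...,1]+.244)<.065)
print(cv2.fitEllipse(cv2.convexHull(P[m][:,:2].astype(np.float32))))
go([*b[0],.10],b[2]); go([*b[0],.026],b[2])
E
```

```text
((0.4611698389053345, -0.24397355318069458), (0.019843654707074165, 0.08005905896425247), np.float32(-0.46358833), 2162)
((0.4614623785018921, -0.2442551851272583), (0.10742601007223129, 0.10790219902992249), 71.75788879394531)
shift [ 58.1 -27.6 170.2] twist 0.013 q6 1.21 tooly -0.451 pos [ 0.3968 -0.2434  0.2701]
shift [ 58.  -27.6 244.2] twist 0.013 q6 1.21 tooly -0.451 pos [ 0.3968 -0.2434  0.2701]
```

Call:
servo_tool(plan=[{"claw": 0,"xyz": [29,-14,40],"twist": 0.013},{"claw": 0,"xyz": [58,-27.6,80],"twist": 0.013},{"claw": 0,"xyz": [58,-27.6,125],"twist": 0.013},{"claw": 0,"xyz": [58,-27.6,170],"twist": 0.013},{"claw": 0,"xyz": [58,-27.6,200],"twist": 0.013},{"claw": 0,"xyz": [58,-27.6,225],"twist": 0.013},{"claw": 0,"xyz": [58,-27.6,238],"twist": 0.013},{"claw": 0,"xyz": [58,-27.6,243],"twist": 0.013},{"claw": 0,"xyz": [58,-27.6,243],"twist": 0.013},{"claw": 255,"xyz": [58,-27.6,243],"twist": 0.013},{"claw": 255,"xyz": [58,-27.6,243],"twist": 0.013},{"claw": 255,"xyz": [58,-27.6,243],"twist": 0.013},{"claw": 255,"xyz": [58,-27.6,243],"twist": 0.013},{"claw": 255,"xyz": [58,-27.6,243],"twist": 0.013},{"claw": 255,"xyz": [58,-27.6,243],"twist": 0.013},{"claw": 255,"xyz": [58,-27.6,243],"twist": 0.013},{"claw": 255,"xyz": [58,-27.6,243],"twist": 0.013}])

```text
time_s: 5.05
position: [0.4606, -0.2448, 0.0266]
eef_rot: [0.973, -0.231, -0.0, -0.0]
contact_force: [0.4, -0.2, 0.1]
gripper_width: 0.0301
grip_force: 0.0
```

```bash
python3 - <<'E'
from h import *
o=arm.get_obs(); print(o['contact_force'],o['moment'],o['gripper_width'],o['grip_force'])
go([.4613,-.2440,.20],.199); go([.5167,.0807,.20],.199)
E
```

```text
[ 0.38440709 -0.18794247  0.13061498] [ 0.05941524 -0.00586104 -0.00326838] 0.03010497883432844 0.0
shift [   0.2   -1.  -173.4] twist -0.664 q6 1.32 tooly -0.465 pos [ 0.4606 -0.2448  0.0266]
shift [ -95.9 -316.1 -173.4] twist -0.664 q6 1.32 tooly -0.465 pos [ 0.4606 -0.2448  0.0266]
```

Call:
servo_tool(plan=[{"claw": 255,"xyz": [0,0,0],"twist": 0},{"claw": 255,"xyz": [0,0,0],"twist": 0},{"claw": 255,"xyz": [0,0,0],"twist": 0},{"claw": 255,"xyz": [0,0,0],"twist": 0},{"claw": 255,"xyz": [0,0,0],"twist": 0},{"claw": 255,"xyz": [0,0,-10],"twist": 0},{"claw": 255,"xyz": [0,0,-30],"twist": 0},{"claw": 255,"xyz": [0,0,-70],"twist": 0},{"claw": 255,"xyz": [0,0,-110],"twist": 0},{"claw": 255,"xyz": [0,0,-150],"twist": 0},{"claw": 255,"xyz": [0,0,-175],"twist": 0},{"claw": 255,"xyz": [0,0,-175],"twist": 0}])

```text
time_s: 6.25
position: [0.4628, -0.2467, 0.2068]
eef_rot: [0.973, -0.23, 0.004, 0.002]
contact_force: [0.3, -1.4, -1.1]
gripper_width: 0.0199
grip_force: 30.0
```

```bash
python3 - <<'E'
from h import *
o=arm.get_obs(); print(o['contact_force'],o['moment'],o['gripper_width'],o['grip_force'])
go([.5167,.0807,.20],.199)
E
```

```text
[ 0.32687805 -1.38302078 -1.09247088] [ 0.07410903  0.02860771 -0.02538495] 0.019870246274159717 29.999826550483704
shift [ -98.7 -316.8    5.1] twist -0.664 q6 1.32 tooly -0.465 pos [ 0.4628 -0.2467  0.2068]
```

Call:
servo_tool(plan=[{"claw": 255,"xyz": [-7,-25,0],"twist": -0.05},{"claw": 255,"xyz": [-20,-68,0],"twist": -0.15},{"claw": 255,"xyz": [-33,-111,0],"twist": -0.25},{"claw": 255,"xyz": [-46,-154,0],"twist": -0.35},{"claw": 255,"xyz": [-59,-197,0],"twist": -0.45},{"claw": 255,"xyz": [-72,-240,0],"twist": -0.55},{"claw": 255,"xyz": [-85,-283,0],"twist": -0.63},{"claw": 255,"xyz": [-93,-307,0],"twist": -0.664},{"claw": 255,"xyz": [-96,-316,0],"twist": -0.664},{"claw": 255,"xyz": [-96,-316,0],"twist": -0.664},{"claw": 255,"xyz": [-96,-316,0],"twist": -0.664},{"claw": 255,"xyz": [-96,-316,0],"twist": -0.664},{"claw": 255,"xyz": [-96,-316,0],"twist": -0.664}])

```text
time_s: 7.55
position: [0.5166, 0.0795, 0.2015]
eef_rot: [0.995, 0.098, -0.0, 0.0]
contact_force: [-1.0, -0.6, -0.9]
gripper_width: 0.0196
grip_force: 30.0
```

```bash
python3 - <<'E'
from h import *
o=arm.get_obs(); print(o['contact_force'],o['moment'],o['gripper_width'],o['eef_rot'])
go([.5167,.0807,.12],.199)
for n in ['top','wrist']:
    c=cap(n,n+'3.png'); P=cloud(c); x=o['position']
    # flange (red) relative to tcp: z around tcp-0.005; bar ends
    C=c['color'].astype(int); near=np.hypot(P[...,0]-x[0],P[...,1]-x[1])<.07
    red=(C[...,0]-C[...,1]>50)&near
    m=red&(abs(P[...,2]-(x[2]-.005))<.006); print(n,m.sum(), P[m].mean(0))
    if m.sum()>20: print(cv2.fitEllipse(cv2.convexHull(P[m][:,:2].astype(np.float32))), cv2.minEnclosingCircle(P[m][:,:2].astype(np.float32)))
E
```

```text
[-1.00662348 -0.56562397 -0.94193312] [-0.03763865 -0.04074111  0.00175484] 0.01963778494603764 [ 9.95162784e-01  9.82396001e-02 -6.83557537e-05  9.40332628e-05]
shift [ 0.3 -1.2 81.5] twist -0.002 q6 1.3 tooly 0.197 pos [0.5166 0.0795 0.2015]
top 74 [0.46836169 0.08529024 0.19637941]
((0.46853572130203247, 0.08292096108198166), (0.008390259929001331, 0.0486755333840847), 176.78785705566406) ((0.47008901834487915, 0.08318933099508286), 0.02448657527565956)
wrist 22361 [0.5345045  0.08322481 0.19534941]
((0.5170009136199951, 0.07966087013483047), (0.10711215436458588, 0.10732542723417282), 93.00182342529297) ((0.5170041918754578, 0.07966315001249313), 0.053957924246788025)
```

View pics/wrist3.png

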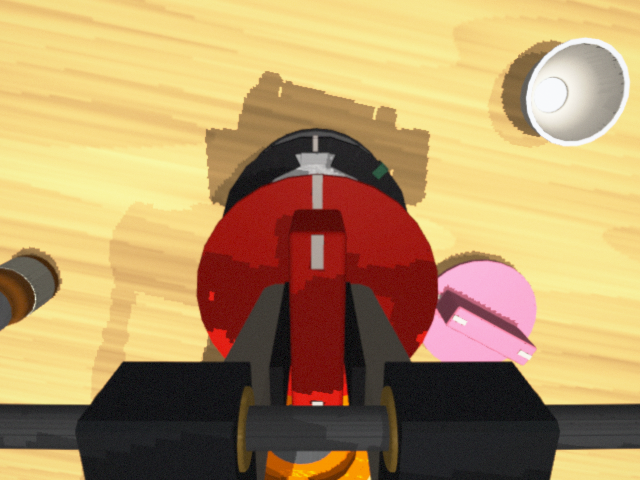

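The lid is held square. Its pointer at (317,250) lines up with the slot's white mark at (316,143). The lid centre is about 1 mm short in y, so I'll correct that and go down in steps, checking the force.

Call:
servo_tool(plan=[{"claw": 255,"xyz": [0,-1.1,20],"twist": -0.002},{"claw": 255,"xyz": [0,-1.1,45],"twist": -0.002},{"claw": 255,"xyz": [0,-1.1,62],"twist": -0.002},{"claw": 255,"xyz": [0,-1.1,70],"twist": -0.002},{"claw": 255,"xyz": [0,-1.1,74],"twist": -0.002},{"claw": 255,"xyz": [0,-1.1,77],"twist": -0.002},{"claw": 255,"xyz": [0,-1.1,79],"twist": -0.002},{"claw": 255,"xyz": [0,-1.1,81],"twist": -0.002},{"claw": 255,"xyz": [0,-1.1,83],"twist": -0.002},{"claw": 255,"xyz": [0,-1.1,83],"twist": -0.002},{"claw": 255,"xyz": [0,-1.1,83],"twist": -0.002}])

```text
time_s: 8.75
position: [0.5165, 0.0818, 0.1187]
eef_rot: [0.995, 0.1, 0.0, 0.0]
contact_force: [0.4, -0.5, -1.3]
gripper_width: 0.0199
grip_force: 30.0
```

```bash
python3 - <<'E'
from h import *
o=arm.get_obs(); print(o['contact_force'],o['moment'],o['gripper_width'])
go([.5167,.0807,.1086],.199)
E
```

```text
[ 0.4306911  -0.53982884 -1.31959737] [ 0.05468251  0.03145976 -0.00678016] 0.01990467100572897
shift [-0.   1.1 10.1] twist 0.002 q6 1.3 tooly 0.201 pos [0.5165 0.0818 0.1187]
```

Call:
servo_tool(plan=[{"claw": 255,"xyz": [0,0.7,2],"twist": 0},{"claw": 255,"xyz": [0,0.7,4],"twist": 0},{"claw": 255,"xyz": [0,0.7,6],"twist": 0},{"claw": 255,"xyz": [0,0.7,8],"twist": 0},{"claw": 255,"xyz": [0,0.7,9.5],"twist": 0},{"claw": 255,"xyz": [0,0.7,10.5],"twist": 0},{"claw": 255,"xyz": [0,0.7,10.5],"twist": 0},{"claw": 255,"xyz": [0,0.7,10.5],"twist": 0}])

```text
time_s: 9.55
position: [0.5166, 0.0811, 0.1085]
eef_rot: [0.995, 0.1, 0.0, 0.0]
contact_force: [-2.5, -0.4, 3.7]
gripper_width: 0.0196
grip_force: 30.0
```

```bash
python3 - <<'E'
from h import *
o=arm.get_obs(); print(o['contact_force'],o['moment'],o['gripper_width'])
go([.5167,.0807,.1086],.199)
E
```

```text
[-2.50122945 -0.43112841  3.69726108] [ 0.00982461  0.48471426 -0.02727777] 0.019618134851072402
shift [ 0.   0.4 -0.1] twist 0.002 q6 1.29 tooly 0.201 pos [0.5166 0.0811 0.1085]
```

Call:
servo_tool(plan=[{"claw": 255,"xyz": [0,0,0.5],"twist": 0},{"claw": 255,"xyz": [0,0,1],"twist": 0},{"claw": 255,"xyz": [0,0,1],"twist": 0},{"claw": 255,"xyz": [0,0,1],"twist": 0}])

```text
time_s: 9.95
position: [0.5167, 0.0811, 0.1085]
eef_rot: [0.995, 0.1, -0.0, 0.0]
contact_force: [-5.2, 0.6, 10.5]
gripper_width: 0.0197
grip_force: 30.0
```

```bash
python3 - <<'E'
from h import *
o=arm.get_obs(); print(o['contact_force'],o['moment'],o['position'])
c=cap('wrist','w4.png'); P=cloud(c); C=c['color'].astype(int);x=o['position']
m=(C[...,0]-C[...,1]>50)&(np.hypot(P[...,0]-x[0],P[...,1]-x[1])<.054)&(P[...,2]<.112)&(P[...,2]>.09)
p=P[m];A=np.c_[p[:,:2]-x[:2],np.ones(len(p))];print(np.linalg.lstsq(A,p[:,2],rcond=None)[0],len(p))
E
```

```text
[-5.22388706  0.56089634 10.5185236 ] [-0.00720745  1.0547939  -0.01442531] [0.51666162 0.08106063 0.10846453]
[ 0.00139854 -0.00030257  0.10221706] 22496
```

View pics/w4.png

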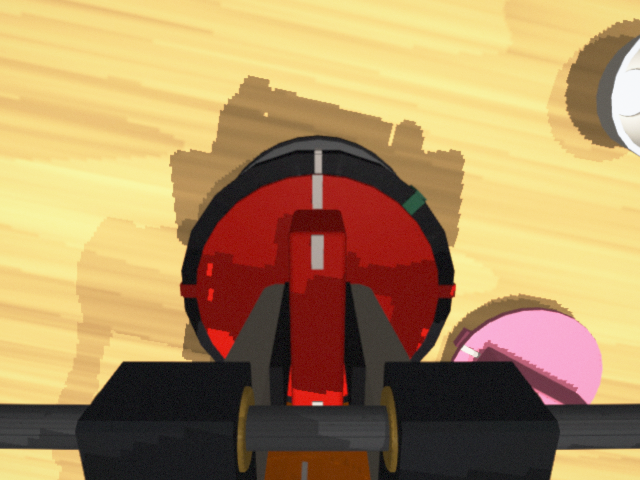

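The lid is seated: flange top at z = 0.102, level, and the floor pushes back firmly. The pointer lines up with the white mark at (318,160) and the green mark is at (414,200). Now I'll twist it clockwise.

Call:
servo_tool(plan=[{"claw": 255,"xyz": [0,0,-0.8],"twist": 0.05},{"claw": 255,"xyz": [0,0,-0.8],"twist": 0.1},{"claw": 255,"xyz": [0,0,-0.8],"twist": 0.16},{"claw": 255,"xyz": [0,0,-0.8],"twist": 0.22},{"claw": 255,"xyz": [0,0,-0.8],"twist": 0.28},{"claw": 255,"xyz": [0,0,-0.8],"twist": 0.34},{"claw": 255,"xyz": [0,0,-0.8],"twist": 0.4},{"claw": 255,"xyz": [0,0,-0.8],"twist": 0.46},{"claw": 255,"xyz": [0,0,-0.8],"twist": 0.52},{"claw": 255,"xyz": [0,0,-0.8],"twist": 0.58},{"claw": 255,"xyz": [0,0,-0.8],"twist": 0.64},{"claw": 255,"xyz": [0,0,-0.8],"twist": 0.7},{"claw": 255,"xyz": [0,0,-0.8],"twist": 0.75},{"claw": 255,"xyz": [0,0,-0.8],"twist": 0.78},{"claw": 255,"xyz": [0,0,-0.8],"twist": 0.8},{"claw": 255,"xyz": [0,0,-0.8],"twist": 0.8},{"claw": 255,"xyz": [0,0,-0.8],"twist": 0.8},{"claw": 255,"xyz": [0,0,-0.8],"twist": 0.8}])

```text
time_s: 11.8
position: [0.5171, 0.0812, 0.1085]
eef_rot: [0.956, -0.295, 0.001, -0.0]
contact_force: [-1.8, 0.7, 5.3]
gripper_width: 0.0198
grip_force: 30.0
```

```bash
python3 - <<'E'
from h import *
o=arm.get_obs(); print(o['contact_force'],o['moment'],o['gripper_width'])
go([.5167,.0807,.1086],.199-.785)
c=cap('wrist','w5.png');P=cloud(c);C=c['color'].astype(int);x=np.array([.5167,.0807])
r=np.hypot(P[...,0]-x[0],P[...,1]-x[1])
g=(r<.064)&(r>.05)&(C[...,1]-C[...,0]>25)&(P[...,2]>.085)
q=P[g];print('green',len(q),q.mean(0),np.arctan2(*(q[:,:2].mean(0)-x)[::-1]))
# bar top edges
M=R.from_quat(o['eef_rot']).as_matrix()
b=(r<.045)&(abs(P[...,2]-.139)<.005)&(C[...,0]-C[...,1]>40); p=P[b][:,:2].astype(np.float32)
print(len(p),cv2.minAreaRect(p))
f=(C[...,0]-C[...,1]>50)&(r<.056)&(P[...,2]<.112)&(P[...,2]>.09); print(np.median(P[f][:,2]))
E
```

```text
[-1.8064408   0.72801867  5.25980677] [0.1177637  0.26350751 0.19924534] 0.019822610184590455
shift [-0.1  0.6 -0.1] twist -0.013 q6 2.09 tooly -0.599 pos [0.5171 0.0812 0.1085]
green 320 [0.56602775 0.0480102  0.09584465] -0.5852555684183376
9180 ((0.5224131941795349, 0.07842113077640533), (0.046432893723249435, 0.07152199745178223), 34.259037017822266)
0.10225790536789338
```

View pics/w5.png

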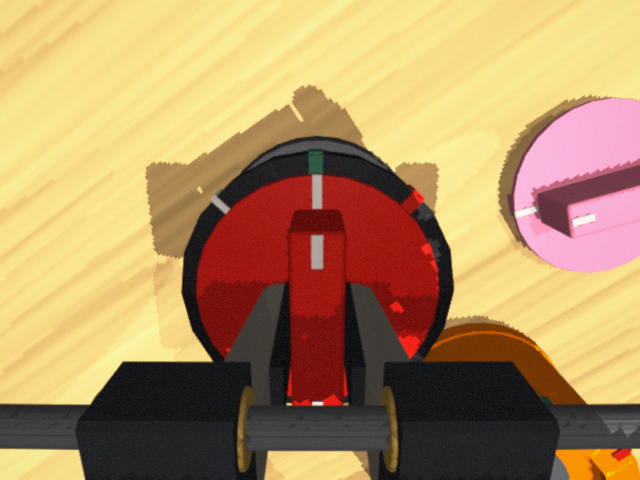

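The pointer at (317,190) is in line with the green mark at (316,162). The lid is still seated and gripped, and the spring torque is felt at 0.2 N m. Handing in.

```bash
python3 -c "
from workcell import arm; print(arm.sign_off())"
```

```text
the job is handed in; nothing more can be done
None
```

The red lid is seated in the steel grinder and twisted clockwise to the green marks without going on to the lock. The gripper is still holding it by the bar, and I handed the job in at about 12 s; I never touched the ramekin, oil bottle, spice jar or mug.

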